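# Tighten the recessed nut of a scanner pillar

## Robot

A 6-joint arm with a two-finger parallel gripper is mounted at the origin on the work surface. World frame = base frame: x ahead of the robot, y to its left, z up, the work surface at z = 0. Lengths are in m, angles in rad, forces in N, time in s.
With the tool pointing down it reaches from about 0.275 to 0.825 m from the base axis. Payload 4.9 kg.
Tool frame: the origin (TCP) lies midway between the tips of the shut fingers; the grasp point (between the pads) lies 19 mm behind it (grip_point_offset is the distance from the TCP to the grasp point, in m); z points along the fingers, y is the line along which they close (so a half turn about z gives the same grasp; the last joint's range is limited). The gripper opens to 85 mm and grips with 20 to 120 N. Pads are 22 mm wide; open, the fingers measure 114 mm over their backs; the gripper's body (76 mm by 85 mm) begins 54 mm behind the grasp point. The pads swing forward as they close: fully open they stand 13 mm farther back than shut.
Start: joints at [1.189, 0.326, -0.193, 1.052, 0, 1.437], TCP at [0.135, 0.533, 0.231] pointing down, gripper open.
Joint ranges: [-2.65, 2.65], [-0.97, 1.79], [-1.3, 1.35], [-1.93, 2.1], [-1.47, 1.37], [-3.14, 3.14]. Speed limits (rad/s): [2.57, 2.57, 3.14, 3.14, 3.14, 3.14].

## Interface

Orientations are given as a rotation vector (axis times angle).
In Python, from cell import * gives the robot as it stands. Calls block until the motion is done:
- movep(position, orientation): joint-space move of the TCP to a pose.
- move_l(position, velocity=0.15, rot=None, until_force=None): straight line of the TCP; rot=None keeps the orientation; velocity is the mean speed in m/s. With until_force (N) it stops when the force on the tool has changed by that much, and returns True; else False.
- set_joints(angles): joint-space move.
- let_go() and grab(newtons=None): open the fingers fully, or close them until they stop; newtons is the grip in N (None keeps the last).
- sleep(seconds).
- ik(position, orientation): joint angles nearest the present ones, or None.
- get_state(): the state.
- grab_frame(name): name is "side" or "top" or "wrist"; returns a dict with "img" (420x560x3 uint8, red, green, blue), "fx", "fy", "cx", "cy" (pixels), "cam_to_world" (4x4, takes a point from camera to world coordinates); the wrist camera has in their place "T_tool_cam" (4x4, takes a point from camera to tool coordinates, whose origin is the TCP and whose axes are the flange's). Camera axes: x right, y down, z forward; pixel columns grow to the right and rows downward; lengths in m; the calibration is good to about 2 mm. A picture is of the moment at which its call begins: read the wrist's pose just before it. There is no depth.
A pose or a line that the arm cannot do raises MotionError and nothing moves.
- sign_off(): hands the job in; it is judged then, once.
Trained networks look in the newest picture that a camera, given by its name, has taken for a name from the list of things; names that differ only in an ending like _2 or _b are one class to them, and where a whole thing is asked for, a point or a joint stands for the part that bears it (a point fixed in the world has none). Each returns a list of dicts, best first, with "score" (0 to 1); they miss things now and then, are a little off and sometimes report something else, mostly with a low value. They report only what shows in the picture. A call takes as long as a camera call. They do not tell look-alikes from the thing itself.
- spot_in(camera, name): "centre" ([column, row] in pixels, amid what is visible of it).
- silhouettes(camera, name): "mask" (420x560 bool, what is visible of it) and "centre" ([column, row] in pixels, amid what is visible of it).
- tip_of(camera, name): "centre" ([column, row] in pixels: a listed point, or the origin of a listed thing).
The state is a dict: "clock": time; "q": joint angles; "joint_velocities": joint speeds; "tau": joint torques, N m; "position": TCP position; "eef_rot": TCP orientation; "contact_force": force on the tool from outside, world axes, zero at the start; "wrist_torque": the same for the moment, N m; "finger_gap": opening from 0.0 (shut) to 1.0 (fully open); "grasp_force": force on a finger pad.
Only numpy, scipy, OpenCV 4.12 (cv2) and the standard library are available. Lean on these libraries where they do the work, as an engineer would, in place of code of your own. Each camera call takes 0.05 s, during which the arm holds its last target. There are 200 camera calls.

## Task

Take the T-handled square-socket key out of its wooden stand, lower it into the deep bore of the scanner pillar and feel for the square nut at the bottom without pressing hard, until the socket slips fully over it. Turn the nut clockwise (seen from above) until it bites, then nip it up by about another 20 degrees, 30 at most. Then draw the key out and put it back upright in its stand; leave the spray can, mouse and carved panel where they are.

Things in the scene. Friction and masses are not known exactly. Their poses are not given: they have to be found in the camera images.
- key_bar (a point): Centre of the T-handle of a loose steel socket key (about 0.3 kg, 172 mm long, standing upright). Handle: black plastic bar 90 mm long (x), 16 mm wide (y), 22 mm high (z, up along the key), 150 to 172 mm above the key's lower end. Below it a shaft 13 mm in diameter, then the socket, 39 mm in diameter, 36 mm high.
- key_socket (a point): Centre of the socket's open lower end, on the key's axis, 161 mm below key_bar; same axes. Its square recess, sides along x and y, is 24 mm wide and 27 mm deep. In the stand this point is 10 mm above the table; fully down over the nut it is 18 mm above the table.
- bore_mouth (a point): Centre of the bore's mouth, in the top face of the fixed scanner pillar: an aluminium block 76 x 76 mm, 105 mm high, with dark foot bars and a yellow camera box (top 98 mm up) on its +x side. z up. The bore is vertical, 44 mm in diameter with a 3 mm chamfer; the nut lies at its bottom.
- nut_base (a point): Point on the bore's axis at the nut's underside, on its washer, 87 mm below the mouth; axes of the pillar, not of the nut. Square nut, 22 mm wide, 14 mm high, topped by a round collar (23 mm wide, 3 mm), cone and stud end up to 23 mm that centre the socket. A mismatched socket rests 14 mm up; the nut's angle is not measured: the socket drops over it when turned to match within 5 degrees, every 90 degrees.
- pillar: The same pillar; origin at the centre of its underside on the table, under the bore; axes as bore_mouth.
- clamp (a joint): How far the nut has been turned on after it bit, in rad: 0 at the start; stays where it is left. Turned clockwise the nut first runs easily (0.1 N m) for a hidden 0.25 to 1.05 rad, then bites: the torque climbs to 0.32 N m within a springy 0.1 rad, then this joint grows as the nut is turned, at that torque. It should end near 0.35 (20 degrees).
- stand_mouth (a point): Centre of the mouth of the wooden stand, a fixed light-wood block 85 x 85 mm and 50 mm high with a round hole 47 mm in diameter and 40 mm deep, in which the key stands upright at the start; z up.
- spray: Spray can, 52 mm in diameter, 120 mm high, loose; origin at the centre of its underside. Leave alone.
- mouse: Black computer mouse 100 x 60 mm, 32 mm high, loose; origin at the centre of its underside. Leave alone.
- panel: Carved wooden panel 130 x 500 mm, 20 mm thick, lying loose on the desk; origin at the centre of its underside. Leave alone.
Not all that is in view belongs to the job. Of the things like the pillar, leave any that is blue or purple; of the rest the larger one is meant.

How it is judged:
By the outcome, as a careful person would: the job done as asked, in the order asked, and still so for the second after the job is handed in, with the robot touching nothing.
It also fails if it takes over 72 s, if anything falls off the work surface, if the arm or the gripper's body presses on something with over 40 N, if the wrist force passes 120 N, or if a joint passes its speed limit or range.

## Working session

There is one attempt and no reset: what is moved stays moved. The work goes in short steps, each a Python script; the robot and the scene stay as the last script left them, time stands still between calls to the robot, and variables do not carry over. Pictures are saved under pics/ and viewed, at most 10 in all, crops included, and the job is handed in when it is done.

```bash
mkdir -p pics; ls; python3 - <<'E'
from cell import *
import cv2, numpy as np
ims=[]
for c in ["side","top"]:
    f=grab_frame(c); cv2.imwrite(f"pics/{c}0.png",f["img"][:,:,::-1])
    print(c,f["fx"],f["fy"],f["cx"],f["cy"],np.round(f["cam_to_world"],3).tolist())
    for n in ["key_bar","key_socket","bore_mouth","stand_mouth","pillar","spray","mouse","panel"]:
        print(n,[(np.round(d["centre"]).tolist(),round(d["score"],2)) for d in tip_of(c,n)][:4])
s=get_state(); print(s["clock"],s["position"],s["eef_rot"],s["contact_force"])
E
```

```text
pics
side 380.96694028424156 380.96694028424156 274.66119471913436 206.41673738331343 [[0.78, -0.329, 0.532, 0.114], [-0.625, -0.387, 0.678, -0.628], [-0.017, -0.862, -0.507, 0.523], [0.0, 0.0, 0.0, 1.0]]
key_bar [([202.0, 135.0], 0.95), ([314.0, 247.0], 0.71), ([327.0, 204.0], 0.21)]
key_socket [([206.0, 196.0], 0.59)]
bore_mouth [([466.0, 274.0], 0.95), ([317.0, 248.0], 0.88), ([114.0, 206.0], 0.87), ([200.0, 304.0], 0.74)]
stand_mouth [([207.0, 182.0], 0.94), ([206.0, 195.0], 0.16)]
pillar [([203.0, 336.0], 0.98), ([318.0, 291.0], 0.81), ([122.0, 242.0], 0.66), ([455.0, 305.0], 0.56)]
spray [([289.0, 219.0], 0.63)]
mouse [([219.0, 254.0], 0.65)]
panel [([326.0, 202.0], 0.82)]
top 427.16271793955525 427.16271793955525 274.50967118574715 216.580205437741 [[0.009, -0.997, 0.079, 0.426], [-1.0, -0.01, -0.015, -0.065], [0.016, -0.079, -0.997, 1.245], [0.0, 0.0, 0.0, 1.0]]
key_bar [([146.0, 195.0], 0.93)]
key_socket [([164.0, 205.0], 0.58)]
bore_mouth [([180.0, 303.0], 0.93), ([400.0, 158.0], 0.91), ([319.0, 304.0], 0.79), ([330.0, 215.0], 0.69)]
stand_mouth [([157.0, 203.0], 0.59)]
pillar [([326.0, 222.0], 0.96), ([311.0, 298.0], 0.9), ([188.0, 301.0], 0.85), ([394.0, 161.0], 0.77)]
spray [([241.0, 178.0], 0.86)]
mouse []
panel [([248.0, 130.0], 0.68), ([329.0, 218.0], 0.51)]
0.9 [0.13491301 0.53321356 0.23129666] [3.88256066e-01 3.11748301e+00 3.75254788e-05] [-0.11467679 -0.96503247 -0.60199215]
```

View pics/side0.png

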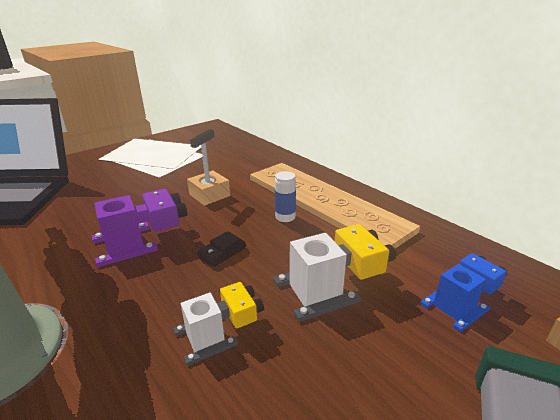

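View pics/top0.png

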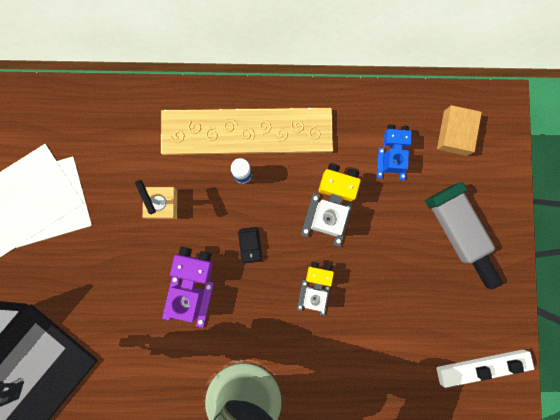

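The candidates like the pillar are purple (side 120,210; top 188,301), small white/yellow (side 200,304; top 319,304), large white/yellow (side 317,248; top 330,215) and blue (side 462,275; top 400,158). The large white/yellow one fits, being neither blue nor purple and the larger of the two left. The key stands in its stand at side (207,182), top (157,203).

```bash
cat > h.py <<'E'
from cell import *
import cv2, numpy as np
from scipy.spatial.transform import Rotation as R
def ray(f,px,M=None):
    M=f["cam_to_world"] if M is None else M; M=np.asarray(M)
    d=M[:3,:3]@np.array([(px[0]-f["cx"])/f["fx"],(px[1]-f["cy"])/f["fy"],1.])
    return M[:3,3],d/np.linalg.norm(d)
def atz(f,px,z,M=None):
    o,d=ray(f,px,M); return o+d*(z-o[2])/d[2]
def tri(rays):
    A=sum(np.eye(3)-np.outer(d,d) for o,d in rays); b=sum((np.eye(3)-np.outer(d,d))@o for o,d in rays)
    p=np.linalg.solve(A,b); return p,max(np.linalg.norm((np.eye(3)-np.outer(d,d))@(p-o)) for o,d in rays)
def down(yaw):  # tool z down, tool y axis (closing line) at heading yaw
    y=np.array([np.cos(yaw),np.sin(yaw),0]); z=np.array([0,0,-1.]); x=np.cross(y,z)
    return R.from_matrix(np.c_[x,y,z]).as_rotvec()
def wrist(name=None):
    s=get_state(); f=grab_frame("wrist"); T=np.eye(4); T[:3,:3]=R.from_rotvec(s["eef_rot"]).as_matrix(); T[:3,3]=s["position"]
    if name: cv2.imwrite(f"pics/{name}.png",f["img"][:,:,::-1])
    return f,T@np.asarray(f["T_tool_cam"])
E
python3 - <<'E'
from h import *
S=grab_frame("side");T=grab_frame("top")
P={}
for n,ps,pt in [("key_bar",(202,135),(146,195)),("stand",(207,182),(157,203)),("bore",(317,248),(330,215)),("smallbore",(200,304),(319,304))]:
    print(n,[np.round(v,4) for v in tri([ray(S,ps),ray(T,pt)])])
m=silhouettes("top","key_bar")
for d in m[:2]:
    ys,xs=np.nonzero(d["mask"]); print(d["score"],d["centre"],len(xs),xs.min(),xs.max(),ys.min(),ys.max())
print("bar ends",atz(T,(138,181),.171),atz(T,(153,213),.171), "panel",atz(T,(162,110),.02),atz(T,(332,153),.02),"spray",atz(T,(241,170),.12))
a=cv2.resize(S["img"][210:330,260:420],None,fx=3,fy=3,interpolation=2);b=cv2.resize(T["img"][160:250,120:240],None,fx=3,fy=3,interpolation=2)
c=np.zeros((360,480+360,3),np.uint8);c[:,:480]=a;c[:270,480:]=b
cv2.imwrite("pics/crop1.png",cv2.resize(c,(800,343))[:,:,::-1])
t=grab_frame("wrist");print(np.round(t["T_tool_cam"],3).tolist(),t["fx"],t["cx"],t["cy"])
for yaw in (0,1,2,-1): print(yaw,ik([.5,.3,.3],down(yaw)))
E
```

```text
key_bar [array([0.5603, 0.2412, 0.1798]), np.float64(0.001)]
stand [array([0.5586, 0.2483, 0.0393]), np.float64(0.0023)]
bore [array([ 0.5226, -0.2318,  0.1001]), np.float64(0.0001)]
smallbore [array([ 0.2877, -0.2055,  0.0877]), np.float64(0.0041)]
0.66 [151.2, 199.0] 502 135 166 180 213
bar ends [0.59766785 0.26454548 0.171     ] [0.51694195 0.22426895 0.171     ] panel [0.83207218 0.24825314 0.02      ] [ 0.71084809 -0.24946469  0.02      ] spray [0.63856387 0.00841729 0.12      ]
[[0.0, -0.947, -0.322, 0.083], [1.0, 0.0, 0.0, 0.001], [-0.0, -0.322, 0.947, -0.142], [0.0, 0.0, 0.0, 1.0]] 355.6087607402445 278.8252027201562 207.3069278975053
0 [0.41385895 0.35596995 0.02601504 1.24084142 0.         1.98465527]
1 [ 4.13858947e-01  3.55969946e-01  2.60150396e-02  1.24084142e+00
 -4.44089210e-16  9.84655273e-01]
2 [ 0.41385895  0.35596995  0.02601504  1.24084142  0.         -0.01534473]
-1 [ 4.13858947e-01  3.55969946e-01  2.60150396e-02  1.24084142e+00
 -4.44089210e-16  2.98465527e+00]
```

View pics/crop1.png

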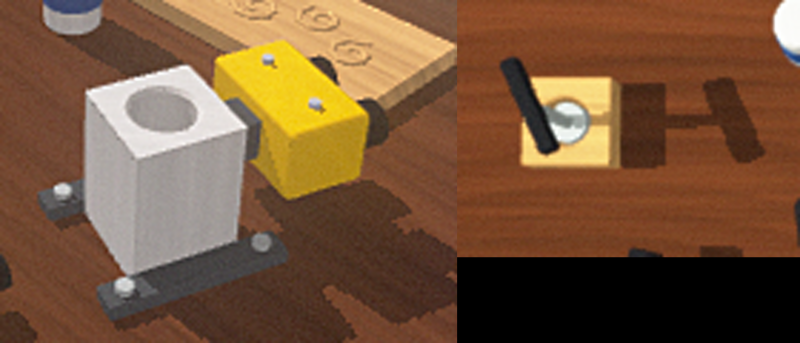

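The enlarged crop confirms the large aluminium pillar with its yellow box, and shows the key in its wooden stand. I'll look down the bore first, then over the key.

```bash
python3 - <<'E'
from h import *
def over(p,z,psi):
    x=np.array([-np.sin(psi),np.cos(psi)]); q=np.array(p)-.083*x; movep([q[0],q[1],z],down(psi))
psi=2.033
over((.5226,-.2318),.17,psi)
f,M=wrist("bore1")
print(get_state()["clock"], [(np.round(d["centre"],1),round(d["score"],2),atz(f,d["centre"],.105,M).round(4)) for d in tip_of("wrist","bore_mouth")])
# rectified vertical view at nut height: 0.2mm/px
def rect(c,z,h,s,n,fn):
    g=(np.arange(n)-n/2)*s; X,Y=np.meshgrid(c[0]+g,c[1]-g)
    P=np.stack([X,Y,np.full_like(X,z)],-1)-M[:3,3]; C=P@M[:3,:3]
    return cv2.remap(f["img"],(f["fx"]*C[...,0]/C[...,2]+f["cx"]).astype(np.float32),(f["fy"]*C[...,1]/C[...,2]+f["cy"]).astype(np.float32),cv2.INTER_CUBIC)
a=rect((.5226,-.2318),.105,0,.00025,400,0); b=rect((.5226,-.2318),.032,0,.00012,400,0)
over((.5603,.2412),.28,psi)
f,M=wrist("key1")
print(get_state()["clock"], [(np.round(d["centre"],1),round(d["score"],2),atz(f,d["centre"],.171,M).round(4)) for d in tip_of("wrist","key_bar")])
print([(np.round(d["centre"],1),round(d["score"],2),atz(f,d["centre"],.05,M).round(4)) for d in tip_of("wrist","stand_mouth")])
for d in silhouettes("wrist","key_bar")[:1]:
    ys,xs=np.nonzero(d["mask"]);print(d["score"],len(xs)); np.save("mask.npy",d["mask"])
c=rect((.5603,.2412),.182,0,.00035,400,0)
cv2.imwrite("pics/rect.png",cv2.resize(np.hstack([a,b,c]),(798,266))[:,:,::-1])
cv2.imwrite("pics/rectAB.png",np.hstack([b,c])[:,:,::-1])
E
```

```text
4.1833 []
6.0583 [(array([290.2,  84.8]), 0.83, array([0.5567, 0.2469, 0.171 ])), (array([283.2,  85.9]), 0.59, array([0.5594, 0.243 , 0.171 ]))]
[]
0.68 4028
```

View pics/rectAB.png

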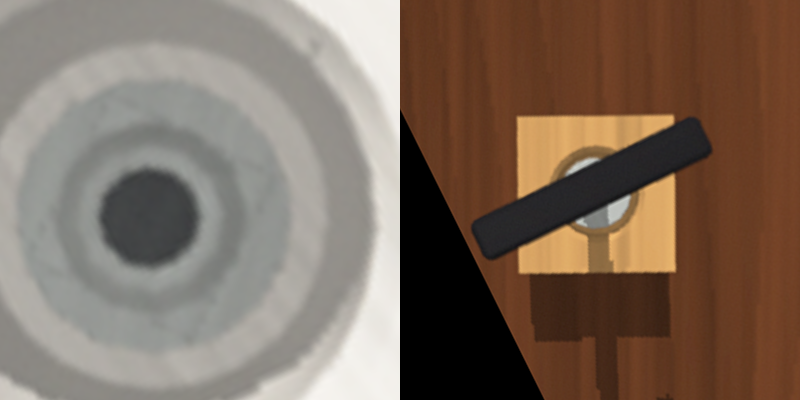

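View pics/bore1.png

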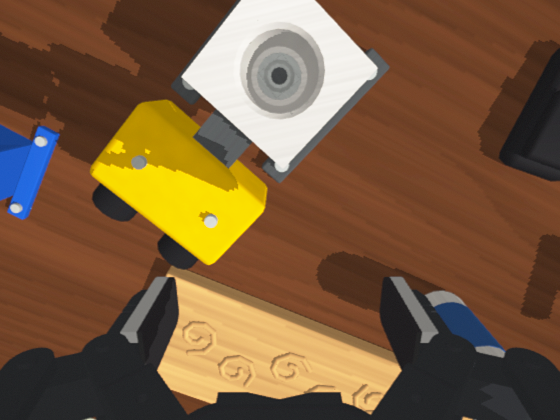

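The rectified views show the collar at (150,217) with the nut's corners not distinguishable, and the bar running from about (482,238) to (702,138). The raw picture has the bore centred near (282,70). I'll fit both shapes and take the grasp.

```bash
cat >> h.py <<'E'
def rect(f,M,c,z,s,n):
    g=(np.arange(n)-(n-1)/2)*s; X,Y=np.meshgrid(c[0]+g,c[1]-g)
    C=(np.stack([X,Y,np.full_like(X,z)],-1)-M[:3,3])@M[:3,:3]
    return cv2.remap(f["img"],(f["fx"]*C[...,0]/C[...,2]+f["cx"]).astype(np.float32),(f["fy"]*C[...,1]/C[...,2]+f["cy"]).astype(np.float32),cv2.INTER_CUBIC)
def topx(c,s,n,p): return np.array([c[0]+(p[0]-(n-1)/2)*s,c[1]-(p[1]-(n-1)/2)*s])
E
python3 - <<'E'
from h import *
img=cv2.imread("pics/bore1.png")[:,:,::-1]; f=grab_frame("wrist"); 
# pose when bore1 was taken
psi=2.033; x=np.array([-np.sin(psi),np.cos(psi)]); q=np.array([.5226,-.2318])-.083*x
T=np.eye(4);T[:3,:3]=R.from_rotvec(down(psi)).as_matrix();T[:3,3]=[q[0],q[1],.17]; M=T@np.asarray(f["T_tool_cam"])
g=dict(f); g["img"]=np.ascontiguousarray(img)
c=(.5226,-.2318)
for z in (.105,):
    a=rect(g,M,c,z,.00025,400); gr=cv2.cvtColor(a,cv2.COLOR_RGB2GRAY); gr=cv2.GaussianBlur(gr,(5,5),0)
    for th in (150,170,190,205):
        k=(gr<th).astype(np.uint8); cs,_=cv2.findContours(k,cv2.RETR_LIST,cv2.CHAIN_APPROX_NONE)
        for o in cs:
            if len(o)<200: continue
            o=cv2.convexHull(o); e=cv2.fitEllipse(o); r=np.array(e[1])/2*.25
            if 15<r.mean()<30: print(th,topx(c,.00025,400,e[0]).round(4),r.round(2))
    cv2.imwrite("pics/rA.png",a[:,:,::-1])
f,M=wrist(); c=(.5603,.2412)
a=rect(f,M,c,.182,.00025,520); k=(a.max(2)<70).astype(np.uint8)*(a.sum(2)>10).astype(np.uint8)
n,L,st,ce=cv2.connectedComponentsWithStats(k)
for i in np.argsort(-st[1:,4])[:3]+1:
    o=np.argwhere(L==i)[:,::-1].astype(np.float32); r=cv2.minAreaRect(o); b=cv2.boxPoints(r)
    l,w=(b[1]-b[0],b[2]-b[1]); v=l if np.linalg.norm(l)>np.linalg.norm(w) else w
    print(st[i,4],topx(c,.00025,520,r[0]).round(4),np.array(r[1])*.25,"heading",np.degrees(np.arctan2(-v[1],v[0])))
E
```

```text
150 [ 0.5185 -0.2335] [15.73 15.76]
150 [ 0.5163 -0.2323] [18.95 21.03]Traceback (most recent call last):
  File "<stdin>", line 14, in <module>
cv2.error: OpenCV(4.12.0) /io/opencv/modules/imgproc/src/shapedescr.cpp:361: error: (-201:Incorrect size of input array) There should be at least 5 points to fit the ellipse in function 'fitEllipseNoDirect'
```

```bash
python3 - <<'E'
from h import *
img=cv2.imread("pics/bore1.png")[:,:,::-1]; f,Mk=wrist()
psi=2.033; x=np.array([-np.sin(psi),np.cos(psi)]); q=np.array([.5226,-.2318])-.083*x
T=np.eye(4);T[:3,:3]=R.from_rotvec(down(psi)).as_matrix();T[:3,3]=[q[0],q[1],.17]; M=T@np.asarray(f["T_tool_cam"])
g=dict(f); g["img"]=np.ascontiguousarray(img); c=(.5226,-.2318)
a=rect(g,M,c,.105,.0002,500); gr=cv2.GaussianBlur(cv2.cvtColor(a,cv2.COLOR_RGB2GRAY),(5,5),0).astype(float)
# white top face seen from outside inward: first drop below 215 / 225 along radii
from scipy.ndimage import map_coordinates
c0=np.array([(.519-c[0])/.0002+249.5,-(-.2325-c[1])/.0002+249.5])
for it in range(3):
  P=[]
  for t in np.arange(0,2*np.pi,.05):
    r=np.arange(90,155,.5); v=map_coordinates(gr,[c0[1]+r*np.sin(t),c0[0]+r*np.cos(t)],order=1)
    d=np.diff(v); P.append(c0+r[np.argmax(d)]*np.array([np.cos(t),np.sin(t)]))
  P=np.array(P); w=np.ones(len(P),bool)
  for _ in range(5):
    s=np.linalg.lstsq(np.c_[2*P[w],np.ones(w.sum())],(P[w]**2).sum(1),rcond=None)[0]; rr=np.sqrt(s[2]+s[0]**2+s[1]**2)
    e=abs(np.linalg.norm(P-s[:2],axis=1)-rr); w=e<max(2,np.median(e)*2)
  c0=s[:2]
print("bore",topx(c,.0002,500,c0).round(4),"r mm",rr*.2,w.sum(),len(w),np.median(e)*.2)
v=a.copy();cv2.circle(v,tuple(int(i) for i in c0),int(rr),(255,0,0),1)
c=(.5603,.2412); a=rect(f,Mk,c,.182,.00025,520); k=((a.max(2)<70)&(a.sum(2)>10)).astype(np.uint8)
n,L,st,ce=cv2.connectedComponentsWithStats(k)
for i in np.argsort(-st[1:,4])[:3]+1:
    o=np.argwhere(L==i)[:,::-1].astype(np.float32); r=cv2.minAreaRect(o); b=cv2.boxPoints(r)
    l,w=(b[1]-b[0],b[2]-b[1]); u=l if np.linalg.norm(l)>np.linalg.norm(w) else w
    print(st[i,4],topx(c,.00025,520,r[0]).round(4),np.array(r[1])*.25,"heading",np.degrees(np.arctan2(-u[1],u[0])))
cv2.imwrite("pics/rA.png",np.hstack([cv2.resize(v,(400,400)),cv2.resize(a,(400,400))])[:,:,::-1])
E
```

```text
bore [ 0.5163 -0.2306] r mm 21.155626460197965 94 126 0.5472464558629454
21317 [0.5572 0.2454] [15.81845379 88.79240417] heading 25.69553
16358 [0.5602 0.1959] [39.27391434 48.61975861] heading 0.5968042
457 [0.5169 0.2195] [96.5983963   0.31119061] heading -63.57927
```

View pics/rA.png

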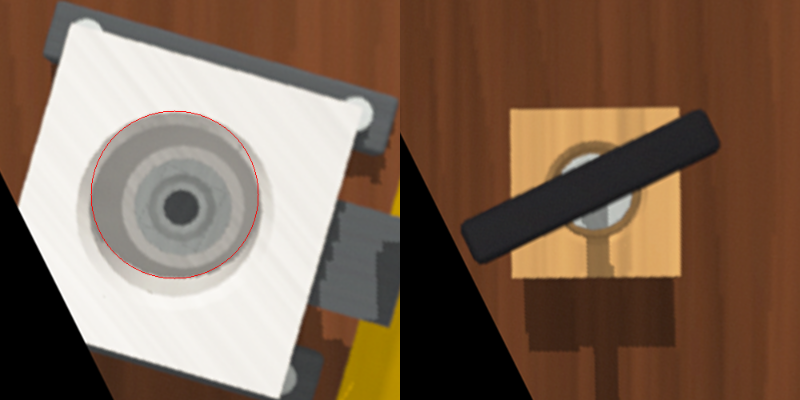

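The red circle fit caught only part of the chamfer. By eye the outer chamfer centre is at (174,203) and the square's centre at (172,207), which puts the bore at about (0.516, -0.233). I'll take a second key view, rotated 90°, to cancel hand-eye bias, and then grasp.

```bash
cat >> h.py <<'E'
def barfit(c):
    f,M=wrist(); a=rect(f,M,c,.182,.00025,520); k=((a.max(2)<70)&(a.sum(2)>10)).astype(np.uint8)
    n,L,st,_=cv2.connectedComponentsWithStats(k); out=[]
    for i in range(1,n):
        if st[i,4]<8000: continue
        r=cv2.minAreaRect(np.argwhere(L==i)[:,::-1].astype(np.float32)); b=cv2.boxPoints(r)
        l,w=b[1]-b[0],b[2]-b[1]; u=l if np.linalg.norm(l)>np.linalg.norm(w) else w
        out.append((topx(c,.00025,520,r[0]),np.sort(r[1])*.25,np.degrees(np.arctan2(-u[1],u[0]))%180))
    return out
E
python3 - <<'E'
from h import *
c=(.5572,.2454); p1=np.array(c); ps1=2.033; ps2=ps1-np.pi/2
q=np.array([.5603,.2412])-.083*np.array([-np.sin(ps2),np.cos(ps2)])
movep([q[0],q[1],.28],down(ps2))
o=barfit(c); print(o)
o=[t for t in o if abs(t[1][0]-16)<4 and abs(t[1][1]-89)<8]
if o:
    p2=o[0][0]; rm=lambda a:np.array([[-np.sin(a),np.cos(a)],[np.cos(a),np.sin(a)]]).T  # cols tool x,y
    rm=lambda a:np.c_[[-np.sin(a),np.cos(a)],[np.cos(a),np.sin(a)]]
    b=np.linalg.solve(rm(ps1)-rm(ps2),p1-p2); print("bias tool",b,"bar",p1-rm(ps1)@b, "bore corr",np.array([.5161,-.2331])-rm(ps1)@b)
print(get_state()["clock"])
E
```

```text
[(array([0.5571833 , 0.24538911]), array([15.21550083, 88.14052582]), np.float32(25.683647))]
bias tool [-1.10554851e-05 -8.75109996e-06] bar [0.5571862 0.2454029] bore corr [ 0.5160862 -0.2330971]
7.6333
```

```bash
python3 - <<'E'
from h import *
ps=np.radians(115.7); K=(.5572,.2454)
movep([*K,.23],down(ps)); move_l([*K,.152],.1)
s=get_state(); print(s["contact_force"],s["clock"])
grab(80); s=get_state(); print(s["finger_gap"],s["grasp_force"],s["position"],s["contact_force"],s["wrist_torque"])
move_l([*K,.31],.15)
s=get_state(); print(s["finger_gap"],s["contact_force"],s["wrist_torque"],s["clock"])
B=(.5162,-.2334)
movep([*B,.31],down(ps)); s=get_state(); print(s["clock"],s["q"],s["contact_force"],s["wrist_torque"])
f=grab_frame("side");cv2.imwrite("pics/held.png",f["img"][:,:,::-1])
f,M=wrist("heldw")
E
```

```text
[-0.2761174   0.34106006  0.44369901] 9.8417
0.17461200186790607 78.50043296813965 [0.55754257 0.24544352 0.15236507] [-0.81704278  0.62543423  2.67420285] [-0.00628254 -0.02022602  0.05245887]
0.1707523776222625 [-0.13119588  0.00837208 -2.81801738] [-0.01717938  0.04472455 -0.01117453] 11.6833
13.4333 [-5.53350404e-01  3.20254328e-01  9.74450989e-05  1.25068750e+00
  4.35469518e-04 -1.00331900e+00] [-0.83572673  0.56327791 -2.65551897] [-0.03418095 -0.00341892 -0.07427146]
```

View pics/held.png

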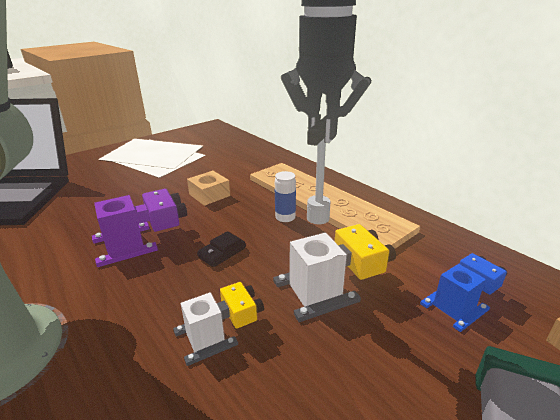

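The picture shows the key hanging upright with its socket at (318,212), over the bore at (317,248). The stand is empty at (208,188). Lowering with a force guard.

```bash
python3 - <<'E'
from h import *
B=(.5162,-.2334)
def st(t): s=get_state(); print(t,s["clock"],np.round(s["position"],4),np.round(s["contact_force"],2),np.round(s["wrist_torque"],3))
print(move_l([*B,.255],.12,until_force=6)); st("pre")
h=move_l([*B,.225],.03,until_force=5); st(h)
if not h:
    h=move_l([*B,.18],.05,until_force=6); st(h)
    if not h: h=move_l([*B,.168],.015,until_force=4); st(h)
E
```

```text
False
pre 14.1417 [ 0.5165 -0.2333  0.2554] [ 0.22  0.45 -1.42] [ 0.024 -0.051 -0.053]
False 15.2917 [ 0.5163 -0.2335  0.2252] [-0.2   0.18 -2.63] [0.018 0.009 0.018]
False 16.3417 [ 0.5165 -0.2336  0.1803] [ 0.52  0.46 -2.56] [ 0.013 -0.052 -0.047]
True 16.85 [ 0.5165 -0.2336  0.1741] [-0.22 -0.44  4.58] [0.085 0.16  0.001]
```

```bash
python3 - <<'E'
from h import *
B=(.5164,-.2335); ps=np.radians(115.7)
z=.1735
for i in range(13):
    ps-=np.radians(8)   # clockwise
    move_l([*B,z],.05,rot=down(ps)); s=get_state()
    print(i,round(s["clock"],2),s["position"].round(4),s["contact_force"].round(2),s["wrist_torque"].round(3),round(s["q"][5],3))
    if s["contact_force"][2]<0:
        h=move_l([*B,.159],.02,until_force=8); s=get_state(); print("down",h,round(s["clock"],2),s["position"].round(4),s["contact_force"].round(2),s["q"][5])
        if s["position"][2]<.165: break
print("psi",ps)
E
```

```text
0 17.14 [ 0.5169 -0.2338  0.1741] [-1.08 -0.05  3.67] [ 0.045  0.078 -0.062] -0.866
1 17.43 [ 0.5169 -0.2339  0.1741] [ 0.04 -0.43  4.83] [-0.031  0.068 -0.139] -0.728
2 17.73 [ 0.5169 -0.2339  0.1741] [-0.74 -0.86  6.09] [-0.021  0.04  -0.004] -0.588
3 18.02 [ 0.5169 -0.2339  0.174 ] [-0.58 -0.52  6.29] [-0.065 -0.047 -0.013] -0.45
4 18.31 [ 0.5168 -0.2338  0.1738] [ 0.61 -0.1   4.61] [-0.197 -0.107  0.051] -0.311
5 18.6 [ 0.5161 -0.2335  0.1727] [ 0.46 -1.35 -2.5 ] [-0.47  -0.412 -0.138] -0.171
down True 19.25 [ 0.5167 -0.2339  0.1603] [ 0.24 -1.45  3.69] -0.16593778141502316
psi 1.1815879036001613
```

Seated fully at z 0.1603. Now turning clockwise while watching the torque.

```bash
python3 - <<'E'
from h import *
B=(.5165,-.2337); ps=1.1816; hi=0; L=[]
for i in range(34):
    ps-=.05
    move_l([*B,.1605],.05,rot=down(ps)); t=[];fz=[]
    for _ in range(6): sleep(.015); s=get_state(); t.append(s["wrist_torque"][2]); fz.append(s["contact_force"])
    F=np.mean(fz,0); t=np.mean(t); L.append(t)
    print(i,round(ps,3),round(s["q"][5]-s["q"][0],3),"tz",round(t,3),"F",F.round(1),round(s["position"][2],4))
    hi+= t>.26
    if hi>=3 or abs(F).max()>15: break
print(s["clock"],s["finger_gap"])
E
```

```text
0 1.132 0.438 tz 0.025 F [ 0.9 -0.8 -0.1] 0.1603
1 1.082 0.488 tz 0.013 F [ 0.6 -1.2 -1.3] 0.1604
2 1.032 0.538 tz 0.024 F [ 0.7 -0.9 -1.9] 0.1604
3 0.982 0.588 tz 0.018 F [ 0.8 -2.3 -2.5] 0.1604
4 0.932 0.638 tz 0.012 F [ 0.9 -2.  -3.1] 0.1605
5 0.882 0.688 tz 0.128 F [ 0.6 -2.5 -3.4] 0.1605
6 0.832 0.738 tz 0.035 F [ 0.8 -2.6 -3.7] 0.1605
7 0.782 0.788 tz 0.141 F [ 0.6 -2.8 -3.8] 0.1605
8 0.732 0.838 tz 0.038 F [ 0.8 -3.  -4.2] 0.1605
9 0.682 0.888 tz 0.142 F [ 0.9 -2.8 -4.2] 0.1605
10 0.632 0.938 tz 0.012 F [ 0.4 -2.7 -4.3] 0.1605
11 0.582 0.988 tz 0.124 F [ 0.  -2.7 -4.2] 0.1605
12 0.532 1.038 tz 0.053 F [ 0.3 -2.8 -4.3] 0.1605
13 0.482 1.088 tz 0.102 F [ 0.3 -3.  -4.2] 0.1605
14 0.432 1.138 tz 0.067 F [ 0.2 -3.2 -4.2] 0.1605
15 0.382 1.188 tz 0.129 F [ 0.3 -3.  -4.8] 0.1605
16 0.332 1.238 tz 0.045 F [ 0.1 -3.1 -4.5] 0.1605
17 0.282 1.288 tz 0.12 F [-0.1 -2.7 -4.5] 0.1605
18 0.232 1.338 tz 0.064 F [ 0.3 -3.1 -4.9] 0.1605
19 0.182 1.388 tz 0.06 F [-0.1 -2.6 -4.5] 0.1605
20 0.132 1.438 tz 0.135 F [ 0.2 -2.8 -4.3] 0.1605
21 0.082 1.488 tz 0.027 F [ 0.  -2.9 -4.6] 0.1605
22 0.032 1.538 tz 0.136 F [-0.5 -3.  -4.2] 0.1605
23 -0.018 1.588 tz 0.272 F [-0.5 -3.2 -3.9] 0.1605
24 -0.068 1.638 tz 0.32 F [-0.3 -3.2 -4.4] 0.1605
25 -0.118 1.688 tz 0.308 F [-0.5 -3.  -3.7] 0.1605
28.35 0.17419896499948517
```

```bash
python3 - <<'E'
from h import *
B=(.5165,-.2337); ps=-.118
def rd(l):
    t=[];fz=[]
    for _ in range(6): sleep(.015); s=get_state(); t.append(s["wrist_torque"][2]); fz.append(s["contact_force"])
    print(l,round(ps,3),round(s["q"][5]-s["q"][0],3),"tz",round(np.mean(t),3),"F",np.mean(fz,0).round(1),s["position"].round(4)); return np.mean(t)
for d in (-.21,-.26,-.31,-.36,-.40):
    ps=d; move_l([*B,.1605],.05,rot=down(ps)); rd("on")
for i in range(6):
    ps+=.03; move_l([*B,.1605],.05,rot=down(ps))
    if rd("back")<.02: break
print(get_state()["clock"])
E
```

```text
on -0.21 1.779 tz 0.315 F [-0.6 -2.9 -4.2] [ 0.5165 -0.2337  0.1605]
on -0.26 1.829 tz 0.3 F [-0.5 -3.2 -3.9] [ 0.5165 -0.2337  0.1605]
on -0.31 1.88 tz 0.287 F [-0.5 -2.8 -3.9] [ 0.5165 -0.2337  0.1605]
on -0.36 1.93 tz 0.294 F [-0.7 -3.  -3.2] [ 0.5165 -0.2337  0.1605]
on -0.4 1.97 tz 0.331 F [-0.8 -3.1 -4.1] [ 0.5165 -0.2337  0.1605]
back -0.37 1.941 tz 0.226 F [-0.9 -3.  -3.3] [ 0.5165 -0.2337  0.1605]
back -0.34 1.911 tz 0.173 F [-0.7 -3.2 -3.9] [ 0.5165 -0.2337  0.1605]
back -0.31 1.882 tz 0.092 F [-0.4 -3.4 -3.5] [ 0.5165 -0.2337  0.1605]
back -0.28 1.852 tz -0.04 F [-1.  -3.  -3.3] [ 0.5165 -0.2337  0.1605]
31.5
```

```bash
python3 - <<'E'
from h import *
def st(t): s=get_state(); print(t,round(s["clock"],2),s["position"].round(4),s["contact_force"].round(2),s["wrist_torque"].round(3),round(s["finger_gap"],3))
B=(.5165,-.2337); K=(.5574,.2454); ps=np.radians(115.7)
print(move_l([*B,.19],.05,until_force=25)); st("up")
print(move_l([*B,.31],.12,until_force=25)); st("out")
movep([*K,.31],down(ps)); st("over")
print(move_l([*K,.215],.12,until_force=8)); st("pre")
h=move_l([*K,.17],.04,until_force=6); st(h)
if not h: h=move_l([*K,.150],.015,until_force=4); st(h)
f=grab_frame("side");cv2.imwrite("pics/back.png",f["img"][:,:,::-1])
E
```

```text
False
up 32.24 [ 0.5165 -0.2333  0.19  ] [-0.03 -0.27 -2.47] [-0.008  0.066  0.024] 0.17
False
out 33.39 [ 0.5161 -0.2334  0.3091] [-0.56  0.15 -2.79] [0.034 0.042 0.001] 0.173
over 35.14 [0.5577 0.2446 0.3099] [-0.12 -0.68 -2.13] [-0.013  0.016 -0.02 ] 0.176
False
pre 36.08 [0.558  0.2454 0.2158] [ 0.21  0.6  -2.65] [0.032 0.024 0.02 ] 0.174
False 37.36 [0.5577 0.2455 0.1703] [-0.01  0.41 -2.07] [ 0.013 -0.009 -0.025] 0.172
True 38.42 [0.5573 0.2453 0.1523] [0.29 0.28 6.03] [-0.008  0.014  0.015] 0.176
```

View pics/back.png

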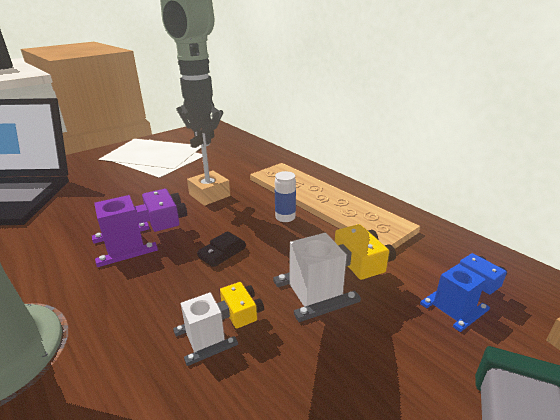

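The key is back in its stand, bottomed at TCP z 0.152 with the shaft upright at (207,160); the other things have not moved. I'll release, retreat and check.

```bash
python3 - <<'E'
from h import *
let_go(); sleep(.2); p=get_state()["position"]
move_l([p[0],p[1],.30],.12)
K=(.5572,.2454); ps=np.radians(115.7); q=np.array(K)-.083*np.array([-np.sin(ps),np.cos(ps)])
movep([q[0],q[1],.30],down(ps)); print(barfit(K)); 
print([(d["centre"],d["score"]) for d in tip_of("side","key_bar")][:0])
f=grab_frame("side"); cv2.imwrite("pics/end.png",f["img"][:,:,::-1])
print([(np.round(d["centre"]),round(d["score"],2)) for d in tip_of("side","key_bar")][:2],get_state()["clock"],get_state()["contact_force"])
a=cv2.imread("pics/side0.png").astype(int)
for n,(x0,x1,y0,y1) in dict(key=(190,225,120,205),spray=(270,300,165,225),mouse=(195,250,230,270),panel=(300,420,180,240)).items():
    print(n,abs(a[y0:y1,x0:x1,::-1]-f["img"][y0:y1,x0:x1].astype(int)).mean().round(2))
E
```

```text
[(array([0.55712402, 0.24546421]), array([15.92055702, 88.83567047]), np.float32(25.6484)), (array([0.55898207, 0.19855584]), array([36.13828278, 50.1445961 ]), np.float32(0.37943769))]
[]
[(array([203., 137.]), 0.9)] 41.3833 [-0.33227106 -0.5457647  -0.07429822]
key 3.09
spray 9.8
mouse 3.83
panel 5.13
```

```bash
python3 -c "
from cell import *
print(sign_off())"
```

```text
the job is handed in; nothing more can be done
None
```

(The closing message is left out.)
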